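Lock the roll tray and take the oblong roll with the tongs

ROBOT

A 7-joint arm with a two-finger parallel gripper is mounted at the origin on the work surface. World frame = base frame: x ahead of the robot, y to its left, z up, the work surface at z = 0. Lengths are in mm, angles in rad, forces in N, time in s.
With the tool pointing down it reaches from about 425 to 950 mm from the base axis. Payload 4.7 kg.
Tool frame: the origin (TCP) lies midway between the tips of the shut fingers; the grasp point (between the pads) lies 19 mm behind it; y points along the fingers, x is the direction in which the jaws open and shut, and the axes are right-handed (so a half turn about y gives the same grasp; the last joint's range is limited). The gripper opens to 85 mm and grips with 20 to 120 N. Pads are 22 mm wide; open, the fingers measure 114 mm over their backs; the gripper's body (76 mm by 85 mm) begins 54 mm behind the grasp point. The pads swing forward as they close: fully open they stand 13 mm farther back than shut.
Start: joints at [-1.181, 0.469, -0.049, 1.532, 0.024, 1.141, -0.082], TCP at [274.461, 616.7, 231.335] pointing down, gripper open.
Joint ranges: [-2.59, 2.59], [-0.33, 1.99], [-1.39, 1.29], [0.1, 2.45], [-1.04, 4.18], [0.21, 1.99], [-2.66, 2.66]. Speed limits (rad/s): [2.57, 2.57, 3.14, 3.14, 3.14, 3.14, 3.14].

INTERFACE

Orientations are given as a unit quaternion [w, x, y, z].
In Python, from cell import sensors, cams, bot gives the robot as it stands.
- The arm moves only by the tool carry_out, never from a script. Its argument "deltas" is a list of rows, each a list of 7 numbers: the shift along the world's x, y, z normalised to -1 to 1, where 1 is 40 mm, then the turn, a rotation vector about the world's x, y, z normalised to -1 to 1, where 1 is 0.08 rad, then the opening, from 0 (shut) to 1 (fully open). A call has 1 to 12 rows; each row shifts and turns the commanded pose from where the row before left it; what a row does not reach is not made up. A row lasts 1/8 s, in which the tool goes at most 62.5 mm and 10.7 degrees, less where a joint would pass 70% of its speed; a pose out of reach is approached as far as the arm can. A call with a number of a shift or a turn outside -1 to 1 is refused whole. A call with a gripper value outside its range is refused whole. The fingers move at their own pace and stop on an object; "squeeze" is the grip in N (left out, the last holds). Time passes only in rows, so rows that do not move let the fingers close. It gives the time, the measured TCP pose, the force and the opening at its end, in the units of the state.
- sensors.state(): the state, without advancing time (a new reading comes with each control period).
- cams.grab_frame(name): name is "scene" or "top"; returns a dict with "frame" (420x560x3 uint8, blue, green, red), "fovy" (degrees; the focal length in pixels is half the picture's height over the tangent of half this angle, whatever the lens; pixels are square), "cx", "cy" (the principal point, pixels), "distortion" ([k1, k2, p1, p2, k3] as OpenCV has them; the pictures are not rectified), "R" (3x3) and "t" (3): a world point X has camera coordinates R X + t. Camera axes: x right, y down, z forward; pixel columns grow to the right and rows downward; lengths in mm; the calibration is good to about 2 mm. A picture is of the moment at which its call begins. There is no depth.
- bot.job_done(): hands the job in, once; it reports no verdict.
The state is a dict: "clock": time; "joint_positions": joint angles; "qd": joint speeds; "joint_efforts": joint torques, N m; "tcp_pos": TCP position; "eef_rot": TCP orientation; "wrist_force": force on the tool from outside, world axes, zero at the start; "moment": the same for the moment, N m; "opening": finger opening in mm.
Only numpy, scipy, OpenCV 4.12 (cv2) and the standard library are available. Lean on these libraries where they do the work, as an engineer would, in place of code of your own. Each camera call takes 0.05 s, during which the arm holds its last target.

TASK

Swing the tray's hook latch fully closed so that it rests in its catch round the stud and the tray cannot slide. Then pick up the kitchen tongs, close them on the oblong bread roll (not the round buns), lift it at least 10 cm off the tray with the tongs alone, and finish while still holding it up there over the tray, squeezed between both jaws and clear of everything. Leave the buns and the other kitchen things where they are, and never touch the roll with the gripper.

Things in the scene. Friction and masses are not known exactly. Their poses are not given: they have to be found in the camera images.
- tray: Fixed aluminium serving tray, 170 (x) by 310 (y) mm, floor 20 mm above the counter, thin rim 25 mm above it. Origin: centre of the underside; x away from the robot, turned at most 0.12 rad. Bread lies in a row along y: middle and 96 mm to each side. At the +y end a 66 mm wide dock plate bears the hook: hinge post at (-50, 190) mm, catch stud (10 mm thick, top 50 mm up) at (40, 190) mm.
- hook (a joint): Angle of the hook latch about its vertical hinge, rad: 0 = fully closed at its stop, arm along the tray's +x, hook round the stud; positive = open, anticlockwise from above (arm swings out to the tray's +y side), at most 1.5. Stays where left; about 1 N at the knob moves it. Steel arm 113 mm long, its top 42 mm above the counter.
- hook_knob (a point): Top centre of the upright black knob on the hook's arm, 60 mm from the hinge axis: a cylinder 18 mm in diameter and 36 mm high, from 42 to 78 mm above the counter (this point is at 78 mm). Its axes are those of the hook, x along the arm away from the hinge.
- hook_hinge (a point): Point on the vertical hinge axis of the hook, at the underside of the hook's arm, 34 mm above the counter; its axes are those of the tray.
- tongs: Hinge block (30 mm round) of the steel kitchen tongs lying flat on the counter, 125 g, 26 mm high. Origin: hinge end, underside; x along the tongs to the jaws, z up. Ends: jaws 206 mm ahead of the origin, hanging loop 34 mm behind. Sprung open. The gripper squeezes the two arms 80 mm from the hinge, there 54 mm wide over the outsides when free.
- tongs_left: The tongs' left arm (on the +y side of the tongs) with its jaw: a steel strip 4 mm thick and 26 mm high; its frame lies at its hinge, 14 mm to the side of the tongs' axis, with x along the arm (0.09 rad outward when free), z up. The jaw is the flat last 40 mm of the arm, 166 to 206 mm from the hinge.
- tongs_right: The tongs' right arm with its jaw, the mirror image of the left one. The two arms always move together.
- tongs_grip (a point): Where to squeeze: midway between the arms, 80 mm from the hinge (near the centre of mass), 13 mm above the underside. Width there over the arms and inner gap of the jaws: 54 and 75 mm when free; 47 and 59 mm half squeezed; 40 and 42 mm on the roll (arms then parallel). Spring force there on each arm: about 2.5 N at the start of squeezing, 9 N on the roll.
- tongs_jaws (a point): Point midway between the two jaws, 186 mm from the hinge, 13 mm above the tongs' underside.
- roll: The oblong bread roll, loaf-shaped with flat sides: 66 mm long (its x), 42 mm wide (its y), 38 mm high, about 50 g, lying on the tray. Origin: centre of its underside; its x, along its length, points away from the robot to within about 0.4 rad.
- bun_a: Round bun, 60 mm across and 36 mm high, on the tray; not wanted. Origin: centre of its underside.
- bun_b: Another such round bun on the tray; not wanted.
- bowl: Bystander: round steel bowl, 124 mm across, 55 mm high. Origin: centre of its underside.
- jar: Bystander: glass jar, 60 mm across, 100 mm high. Origin: centre of its underside.
- beaker: Bystander: white plastic beaker, 72 mm across, 100 mm high. Origin: centre of its underside.
- spatula: Bystander: spatula lying on the counter at the far right of the tongs.
- shaker: Bystander: steel shaker, 52 mm across, 110 mm high. Origin: centre of its underside.

How it is judged:
By the outcome, as a careful person would: the job done as asked, in the order asked, and still so for the second after the job is handed in, while the arm keeps its last pose, push and grip.
It also fails if it takes over 61 s, if anything falls off the work surface, if the arm or the gripper's body presses on something with over 40 N, if the wrist force passes 120 N, or if a joint passes its speed limit or range.

## Working session

There is one attempt and no reset: what is moved stays moved. The work goes in short steps, Python scripts to look and compute and a tool call to move; the robot and the scene stay as the last step left them, time stands still between calls to the robot, and variables do not carry over. Pictures are saved under pics/ and viewed, and the job is handed in when it is done.

Besides the shell and the picture viewer there is one more tool, called after "Emit:" by a JSON object that holds its "method" and its "body". carry_out: Moves the arm, as the interface text tells. Its arguments: {"type":"object","properties":{"deltas":{"type":"array"},"squeeze":{"type":"number"}},"required":["deltas"]}

```bash
ls; mkdir -p pics
python3 - <<'E'
from cell import sensors,cams,bot
import cv2,numpy as np
s=sensors.state();print(s)
for n in("scene","top"):
    f=cams.grab_frame(n);cv2.imwrite(f"pics/{n}0.png",f["frame"])
    print({k:(np.round(v,4).tolist() if not np.isscalar(v) else v) for k,v in f.items() if k!="frame"}, -np.array(f["R"]).T@f["t"])
E
```

```text
pics
{'clock': 0.0, 'joint_positions': array([-1.18088063,  0.46947331, -0.04857351,  1.53371305,  0.02408441,
        1.14101539, -0.08228207]), 'qd': array([-0.00073935,  0.00049079, -0.0006679 , -0.00034459,  0.00023275,
       -0.00048372, -0.00079707]), 'joint_efforts': array([ 5.73345915e-04, -5.10311866e+01, -4.64950351e-02, -2.37717819e+01,
        1.06613373e-02,  7.18399868e-03,  7.95249733e-07]), 'tcp_pos': array([274.26326268, 616.11288956, 230.23177984]), 'eef_rot': array([-0.59260177,  0.59342315,  0.38455769, -0.38572982]), 'wrist_force': array([ 0.28846321, -0.24563686, -1.08126188]), 'moment': array([0.00476285, 0.01037497, 0.02001118]), 'opening': 84.88368055612465}
{'fovy': 43.57773422671201, 'cx': 271.1961938340375, 'cy': 212.94114934375793, 'distortion': [-0.1369, 0.0, 0.0, 0.0, 0.0], 'R': [[-0.5656, 0.8247, 0.0086], [0.6971, 0.4836, -0.5293], [-0.4407, -0.2933, -0.8484]], 't': [367.4241, -293.3622, 1786.9284]} [1199.77244111  363.06158    1357.53723199]
{'fovy': 43.97921244923142, 'cx': 273.57306151013177, 'cy': 207.8132055573775, 'distortion': [0.0333, 0.0, 0.0, 0.0, 0.0], 'R': [[-0.005, -1.0, 0.0076], [-0.9983, 0.0045, -0.0579], [0.0578, -0.0079, -0.9983]], 't': [-86.4452, 536.2415, 1615.5875]} [ 441.45763165  -76.11008343 1644.5282053 ]
```

View pics/scene0.png

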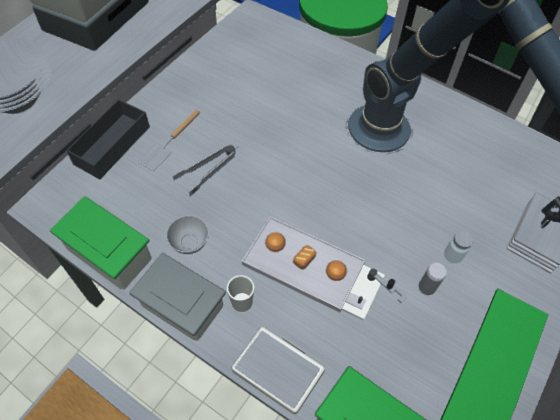

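View pics/top0.png

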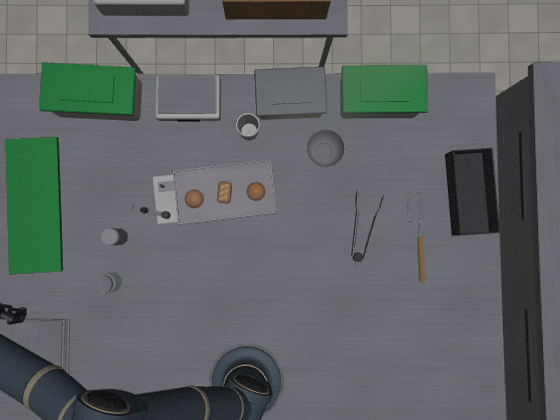

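The scene view shows the tray with its three loaves around (305,257), the hook open near (380,280) and the tongs near (230,150). In the top view the tongs' hinge is at (358,257) and the jaws are at about (356,192) and (382,197). I'll zoom in to measure.

```bash
cat > h.py <<'E'
import cv2,numpy as np
from cell import sensors,cams,bot
from scipy.optimize import least_squares
def K(f):
    F=f["frame"].shape[0]/2/np.tan(np.radians(f["fovy"])/2)
    return np.array([[F,0,f["cx"]],[0,F,f["cy"]],[0,0,1.]])
def proj(f,X):
    X=np.atleast_2d(np.asarray(X,float))
    return cv2.projectPoints(X,cv2.Rodrigues(np.array(f["R"]))[0],np.array(f["t"],float),K(f),np.array(f["distortion"]))[0][:,0]
def ray(f,uv):
    n=cv2.undistortPoints(np.array([[uv]],float),K(f),np.array(f["distortion"]))[0,0]
    R=np.array(f["R"]);return -R.T@f["t"], R.T@np.array([n[0],n[1],1])
def onz(f,uv,z):
    c,d=ray(f,uv);return c+d*(z-c[2])/d[2]
def tri(f1,p1,f2,p2):
    c1,d1=ray(f1,p1);c2,d2=ray(f2,p2);d1=d1/np.linalg.norm(d1);d2=d2/np.linalg.norm(d2)
    s=np.linalg.lstsq(np.c_[d1,-d2],c2-c1,rcond=None)[0]
    a=c1+s[0]*d1;b=c2+s[1]*d2
    return (a+b)/2,np.linalg.norm(a-b)
def crop(f,x,y,w,h,s,name):
    cv2.imwrite("pics/"+name,cv2.resize(f["frame"][y:y+h,x:x+w],None,fx=s,fy=s,interpolation=cv2.INTER_CUBIC))
import pickle
E
python3 - <<'E'
from h import *
a=cams.grab_frame("scene");b=cams.grab_frame("top");pickle.dump((a,b),open("f0.pkl","wb"))
crop(a,240,210,180,130,4.4,"s_tray.png");crop(b,125,150,160,90,5,"t_tray.png")
crop(a,165,135,80,65,9,"s_tong.png");crop(b,340,180,55,90,6.6,"t_tong.png")
E
```

```text
(no output)
```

View pics/s_tray.png

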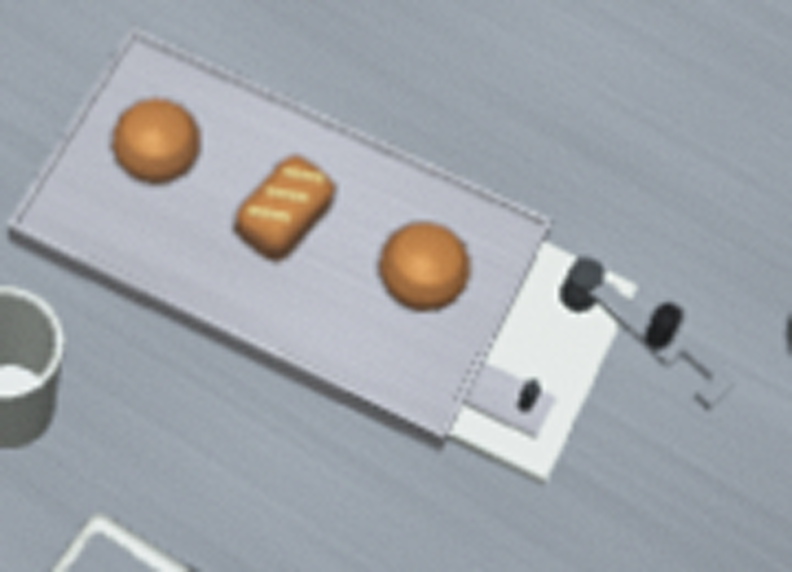

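View pics/t_tray.png

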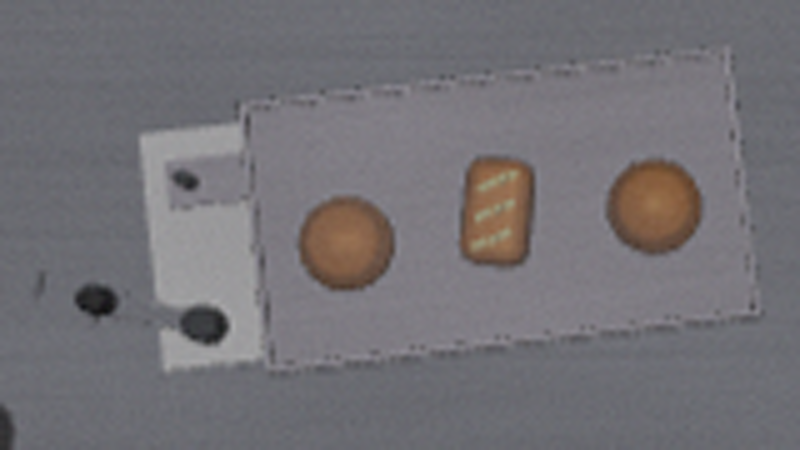

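View pics/s_tong.png

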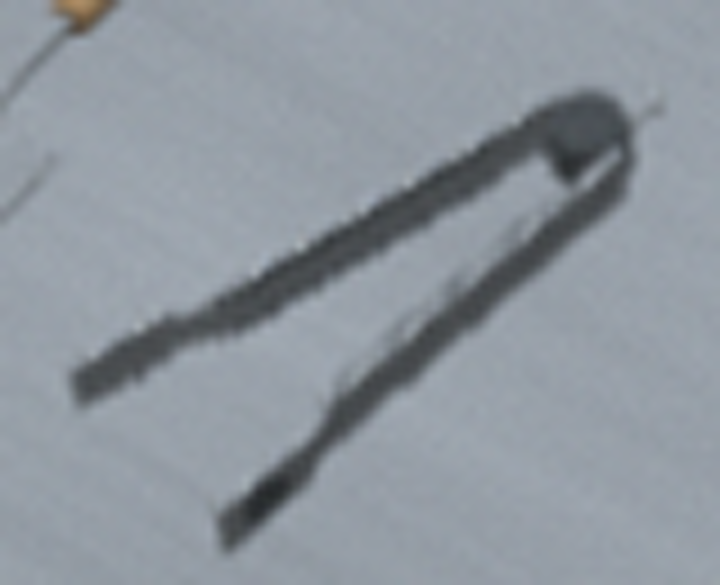

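View pics/t_tong.png

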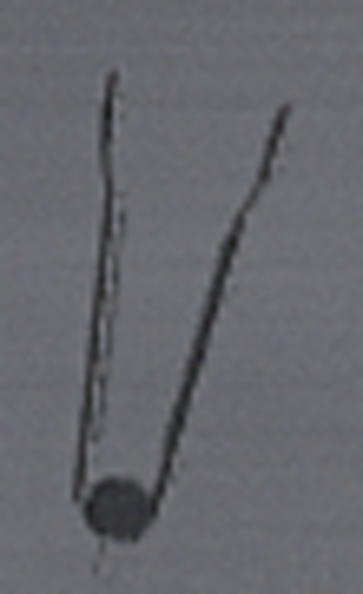

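```bash
cat > m.py <<'E'
from h import *
a,b=pickle.load(open("f0.pkl","rb"))
S=lambda u,v:(240+(u+.5)/4.4-.5,210+(v+.5)/4.4-.5)
T=lambda u,v:(125+(u+.5)/5-.5,150+(v+.5)/5-.5)
S2=lambda u,v:(165+(u+.5)/9-.5,135+(v+.5)/9-.5)
T2=lambda u,v:(340+(u+.5)/6.6-.5,180+(v+.5)/6.6-.5)
L=np.array([[85,155,25],[85,-155,25],[-85,-155,25],[-85,155,25]],float)
tp=np.array([T(243,103),T(730,48),T(760,313),T(270,370)])
sp=np.array([S(443,437),S(12,224),S(137,37),S(549,220)])
def W(p,X):
    c,s=np.cos(p[2]),np.sin(p[2]);return np.array(X)@np.array([[c,s,0],[-s,c,0],[0,0,1]])+[p[0],p[1],0]
fit=lambda sel:least_squares(lambda p:np.r_[((proj(a,W(p,L))-sp)).ravel()*(sel!=1),((proj(b,W(p,L))-tp)).ravel()*(sel!=0)],[660,50,0])
for s in(0,1,2):
    r=fit(s);print("tray",s,r.x,np.abs(r.fun).max())
tray=r.x
print("hinge exp",W(tray,[[-50,190,42]]),"stud",W(tray,[[40,190,50]]))
def seg(f,x0,y0,w,h):
    I=f["frame"][y0:y0+h,x0:x0+w].astype(int);m=((I[...,2]-I[...,0])>35).astype(np.uint8)
    n,l,st,c=cv2.connectedComponentsWithStats(m)
    return sorted([(st[i,4],c[i]+[x0,y0]) for i in range(1,n) if st[i,4]>30],key=lambda q:q[1][0])
sa=seg(a,245,215,110,80);sb=seg(b,170,160,110,60)
print(sa,sb)
for i in range(3):
    p,e=tri(a,sa[i][1],b,sb[2-i][1]);print("bread",p,e,onz(a,sa[i][1],38),onz(b,sb[2-i][1],38))
print("knob top",tri(a,S(668,312),b,T(94,300)),)
print("stud",tri(a,S(531,385),b,T(185,180)))
print("hingepost",tri(a,S(587,272),b,T(206,324)))
print("t hinge",tri(a,S2(588,118),b,T2(119,509)))
print("t Ltip",tri(a,S2(228,518),b,T2(114,72)))
print("t Rtip",tri(a,S2(80,375),b,T2(287,105)))
for nm,s_,t_ in(("h",(588,118),(119,509)),("L",(228,518),(114,72)),("R",(80,375),(287,105))):
    print(nm,onz(a,S2(*s_),26),onz(b,T2(*t_),26))
E
python3 m.py
```

```text
tray 0 [5.86388923e+02 6.82288757e+01 1.09627703e-01] 2.031656810728947
tray 1 [5.87893152e+02 6.29199766e+01 1.09653981e-01] 0.7237968922597133
tray 2 [5.87031524e+02 6.57966630e+01 1.09544234e-01] 2.2791865230974224
hinge exp [[516.55942013 249.1915444   42.        ]] stud [[606.01996264 259.03081946  50.        ]]
[(np.int32(281), array([274.88256228, 241.36298932])), (np.int32(310), array([304.16129032, 256.32258065])), (np.int32(304), array([335.86184211, 269.85855263]))] [(np.int32(216), array([193.75925926, 198.00925926])), (np.int32(226), array([223.82743363, 191.57522124])), (np.int32(227), array([256.03964758, 190.40969163]))]
bread [587.82296585 -32.72364907  36.29904781] 4.564173863733534 [587.48901152 -30.22916963  38.        ] [588.82049832 -34.73728474  38.        ]
bread [584.35850498  65.41492408  45.32805074] 2.441290872335338 [580.30244485  64.81347037  38.        ] [585.6095858   64.99116822  38.        ]
bread [565.57661894 159.19534584  36.19986223] 2.524236730741123 [565.79239893 160.56167649  38.        ] [566.02183602 157.80868933  38.        ]
knob top (array([527.76695545, 305.17775143,  76.29065004]), np.float64(4.474875748318116))
stud (array([603.28318178, 256.97723465,  46.3146855 ]), np.float64(3.5531011064487283))
hingepost (array([514.05682731, 246.34237832,  40.24888041]), np.float64(7.0853033815713475))
t hinge (array([ 381.8962814 , -347.14262347,   30.69220179]), np.float64(1.883375774704547))
t Ltip (array([ 587.5817405 , -348.40247871,   22.79872473]), np.float64(3.601679295849539))
t Rtip (array([ 571.06008656, -429.34009601,   24.06687319]), np.float64(4.7680722126013295))
h [ 378.57443196 -348.79935497   26.        ] [ 382.21922023 -348.7427301    26.        ]
L [ 588.23279878 -345.04407845   26.        ] [ 588.2962338  -349.39536634   26.        ]
R [ 570.92151644 -425.95494152   26.        ] [ 572.24721317 -430.95897352   26.        ]
```

Run:
```python
from h import *
from scipy.spatial.transform import Rotation as R
s=sensors.state();q=s["eef_rot"];print(np.round(R.from_quat(q[[1,2,3,0]]).as_matrix(),3),s["clock"])
a,b=pickle.load(open("f0.pkl","rb"))
# reproject roll & tray guesses for orientation
I=b["frame"]
exec(open("m.py").read().split('for s in(0')[0].split('a,b=')[0])
def contour(f,x0,y0,w,h,px):
    J=f["frame"].astype(int);m=((J[...,2]-J[...,0])>35).astype(np.uint8)
    n,l,st,c=cv2.connectedComponentsWithStats(m);i=l[px[1],px[0]]
    return cv2.minAreaRect(np.argwhere(l==i)[:,::-1].astype(np.float32)),(l==i)
# fit roll pose: silhouette IoU with rounded box hull in both views w/ soft area
ra,ma=contour(a,0,0,0,0,(304,256));rb,mb=contour(b,0,0,0,0,(224,191));print(ra,rb)
def sil(f,p,dxy):
    X=[]
    for sx in(-1,1):
        for sy in(-1,1):
            for (l,w,z) in((33,15,20),(27,21,20),(33,15,52),(27,21,52),(28,16,58)):
                X.append([sx*l,sy*w,z])
    X=np.array(X,float);c,s_=np.cos(p[2]),np.sin(p[2])
    X=np.c_[X[:,0]*c-X[:,1]*s_+p[0]+dxy[0],X[:,0]*s_+X[:,1]*c+p[1]+dxy[1],X[:,2]]
    h=cv2.convexHull(proj(f,X).astype(np.float32))
    k=8;M=np.zeros((420*k,560*k),np.uint8)
    return h
from scipy.optimize import minimize
def iou(f,m,p):
    h=sil(f,p,(0,0))[:,0];k=6;o=np.floor(h.min(0))-12;
    sz=60
    M=np.zeros((sz*k,sz*k),np.uint8);cv2.fillPoly(M,[np.round((h-o+.5)*k-.5).astype(np.int32)],1)
    o=o.astype(int);g=np.kron(m[o[1]:o[1]+sz,o[0]:o[0]+sz],np.ones((k,k)))
    return (M*g).sum()/np.maximum(M,g).sum()
for nm,fs in(("scene",[(a,ma)]),("top",[(b,mb)]),("both",[(a,ma),(b,mb)])):
    best=None
    for y0 in(-.3,-.1,.1,.3):
        r=minimize(lambda p:-sum(iou(f,m,[p[0],p[1],p[2]/50]) for f,m in fs),[583,65,y0*50],method="Nelder-Mead",options=dict(initial_simplex=np.array([[583,65,y0*50],[590,65,y0*50],[583,72,y0*50],[583,65,y0*50+6]])))
        if best is None or r.fun<best.fun:best=r
    print(nm,best.x[:2],best.x[2]/50,best.fun)
```

```text
[[ 0.407 -0.    -0.914]
 [ 0.914 -0.001  0.407]
 [-0.001 -1.    -0.   ]] 0.2
((304.22412109375, 256.3103332519531), (14.36686897277832, 22.754465103149414), 41.6335334777832) ((279.5, 209.5), (419.0, 559.0), 90.0)
scene [577.38136073  64.25000661] 0.08356768427131442 -0.7476164898616893
top [648.7082772  151.11097469] -1.2801054773719005 -0.10518260502427697
both [576.54818155  63.74884944] 0.05873501545963588 -0.780719174568907
```

Emit:
{"method": "carry_out", "body": {"deltas": [[0.64,-0.93,0,0,0,0.3,0],[0.64,-0.93,0,0,0,0.3,0],[0.64,-0.93,0,0,0,0.3,0],[0.64,-0.93,0,0,0,0.3,0],[0.64,-0.93,0,0,0,0.3,0],[0.64,-0.93,0,0,0,0.3,0],[0.64,-0.93,0,0,0,0.3,0],[0.64,-0.93,0,0,0,0.3,0],[0,0,-0.9,0,0,0,0],[0,0,-0.9,0,0,0,0],[0,0,-0.9,0,0,0,0],[0,0,0,0,0,0,0]], "squeeze": 30}}

```text
clock: 1.7
tcp_pos: [477.4, 317.7, 120.8]
eef_rot: [0.553, -0.553, -0.438, 0.443]
wrist_force: [-0.8, 0.2, -0.6]
opening: 0.0
```

Run:
```python
from h import *
a=cams.grab_frame("scene");b=cams.grab_frame("top");pickle.dump((a,b),open("f1.pkl","wb"))
p=sensors.state()["tcp_pos"];print(p,proj(a,p),proj(b,p))
crop(a,300,190,150,112,5.2,"s1.png");crop(b,90,150,110,110,5.4,"t1.png")
```

```text
[479.74875159 319.4403041  124.10996533] [[407.3543621  261.97441677]] [[133.59547611 225.53315577]]
```

View pics/s1.png

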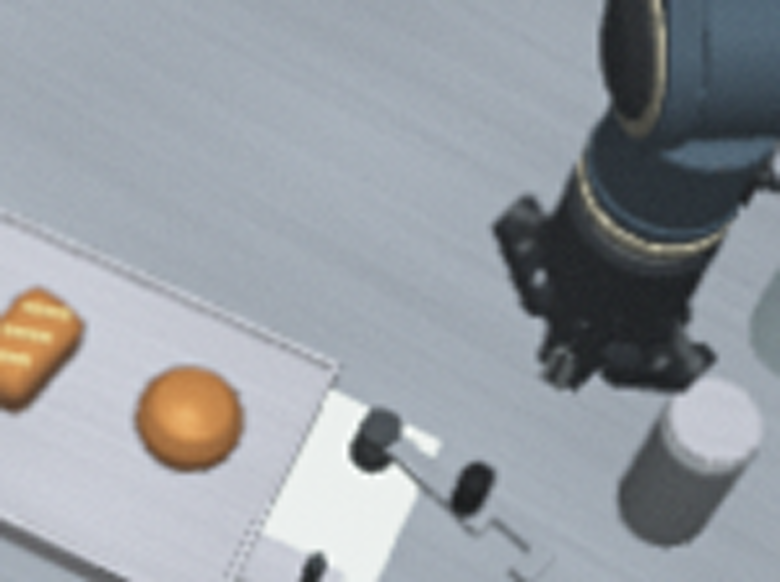

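View pics/t1.png

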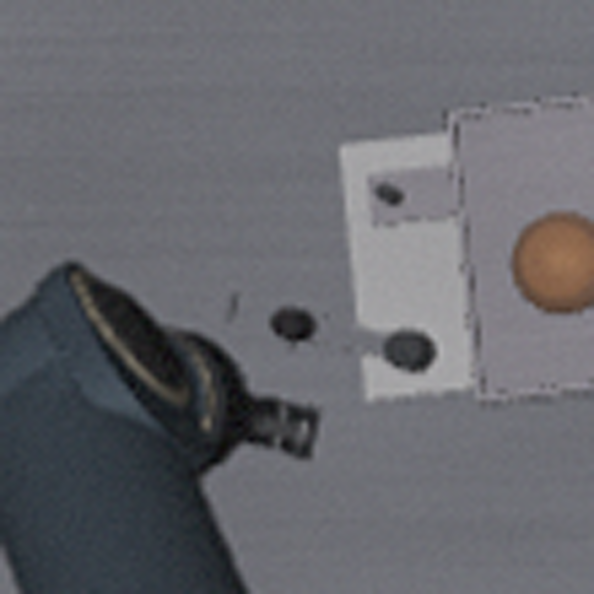

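Run:
```python
from h import *
a,b=pickle.load(open("f1.pkl","rb"))
c=lambda u,v:(300+(u+.5)/5.2-.5,190+(v+.5)/5.2-.5)
d=lambda u,v:(90+(u+.5)/5.4-.5,150+(v+.5)/5.4-.5)
print("shaker",onz(a,c(714,418),110),onz(a,c(655,510),0))
print("knob",tri(a,c(476,476),b,d(293,323)),onz(a,c(476,476),78),onz(b,d(293,323),78), onz(a,c(465,505),42))
print("hinge",onz(a,c(385,425),60),onz(a,c(372,455),34),onz(b,d(411,350),50))
```

```text
shaker [447.61875165 396.57665416 110.        ] [450.94162545 396.20670868   0.        ]
knob (array([528.36961063, 304.91172301,  73.15767966]), np.float64(5.175281788320071)) [529.53158854 307.38283309  78.        ] [529.1905128  301.34601265  78.        ] [528.89587258 308.84039967  42.        ]
hinge [521.27072881 252.37656303  60.        ] [527.2758098  252.94889018  34.        ] [515.12969401 241.45822799  50.        ]
```

Run:
```python
import numpy as np
H=np.array([516,249]);cur=np.array([508.1,312.1]);yaw=1.344
for phi in np.arange(1.28,0.15,-0.076):
    p=H+60*np.array([np.cos(phi),np.sin(phi)])+20*np.array([-np.sin(phi),np.cos(phi)])
    print(round(phi,3),np.round(p,1),np.round((p-cur)/40,2));cur=cur+np.round((p-cur)/40,2)*40
```

```text
1.28 [514.  312.2] [0.15 0.  ]
1.204 [518.8 312.2] [0.12 0.  ]
1.128 [523.6 311.8] [ 0.12 -0.01]
1.052 [528.4 311. ] [ 0.12 -0.02]
0.976 [533.1 309.9] [ 0.11 -0.02]
0.9 [537.6 308.4] [ 0.12 -0.04]
0.824 [542.1 306.6] [ 0.11 -0.05]
0.748 [546.4 304.5] [ 0.11 -0.05]
0.672 [550.5 302. ] [ 0.1  -0.06]
0.596 [554.4 299.2] [ 0.1  -0.07]
0.52 [558.1 296.2] [ 0.09 -0.08]
0.444 [561.6 292.8] [ 0.09 -0.08]
0.368 [564.8 289.2] [ 0.08 -0.09]
0.292 [567.7 285.4] [ 0.07 -0.1 ]
0.216 [570.3 281.4] [ 0.07 -0.1 ]
```

Emit:
{"method": "carry_out", "body": {"deltas": [[0,0,-0.9,0,0,0,0],[0,0,-0.9,0,0,0,0],[0,0,0,0,0,0,0],[0.36,-0.09,0,0,0,0,0],[0.36,-0.09,0,0,0,0,0]]}}

```text
clock: 2.42
tcp_pos: [510.8, 312.4, 53.7]
eef_rot: [-0.553, 0.554, 0.442, -0.438]
wrist_force: [-2.6, 0.8, 1.2]
opening: 0.0
```

Emit:
{"method": "carry_out", "body": {"deltas": [[0.15,0,0,0,0,-0.8,0],[0.12,0,0,0,0,-0.95,0],[0.12,-0.01,0,0,0,-0.95,0],[0.12,-0.02,0,0,0,-0.95,0],[0.11,-0.02,0,0,0,-0.95,0],[0.12,-0.04,0,0,0,-0.95,0],[0.11,-0.05,0,0,0,-0.95,0],[0.11,-0.05,0,0,0,-0.95,0],[0.1,-0.06,0,0,0,-0.95,0],[0.1,-0.07,0,0,0,-0.95,0],[0.09,-0.08,0,0,0,-0.95,0],[0.09,-0.08,0,0,0,-0.95,0]]}}

```text
clock: 3.92
tcp_pos: [563.1, 292.8, 52.7]
eef_rot: [0.69, -0.69, -0.155, 0.154]
wrist_force: [-1.0, 1.5, 0.5]
opening: 0.0
```

Run:
```python
from h import *
a=cams.grab_frame("scene");crop(a,300,190,150,112,5.2,"s2.png");print(sensors.state()["tcp_pos"])
```

```text
[563.70927769 292.15221757  52.73066208]
```

View pics/s2.png

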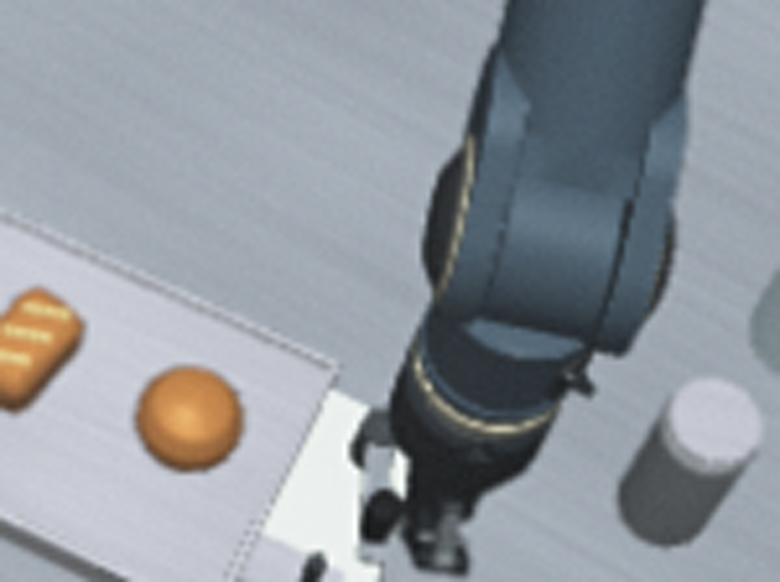

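The knob is at (380,520) in the crop and moving along with the fingers, so the hook is swinging closed. I'll push on to the stop.

Emit:
{"method": "carry_out", "body": {"deltas": [[0.08,-0.09,0,0,0,-0.95,0],[0.07,-0.1,0,0,0,-0.95,0],[0.07,-0.1,0,0,0,-0.95,0],[0.05,-0.1,0,0,0,-0.95,0],[0.02,-0.1,0,0,0,-0.4,0],[0,0,0,0,0,0,0]]}}

```text
clock: 4.72
tcp_pos: [575.0, 275.2, 52.7]
eef_rot: [0.707, -0.705, -0.04, 0.037]
wrist_force: [1.9, 5.4, 0.8]
opening: 0.1
```

Emit:
{"method": "carry_out", "body": {"deltas": [[0,-0.05,0,0,0,0,0],[0,-0.05,0,0,0,0,0],[0,0,0,0,0,0,0]]}}

```text
clock: 5.1
tcp_pos: [574.9, 275.1, 52.8]
eef_rot: [0.709, -0.703, -0.042, 0.038]
wrist_force: [3.4, 10.6, -1.4]
opening: -0.1
```

Run:
```python
from h import *
a=cams.grab_frame("scene");b=cams.grab_frame("top");crop(a,330,225,90,80,7,"s3.png");crop(b,100,150,110,90,7,"t3.png");s=sensors.state();print(s["tcp_pos"],s["wrist_force"])
```

```text
[574.94384022 275.11317936  52.82018899] [ 2.80013791 10.70153958 -1.64589663]
```

View pics/s3.png

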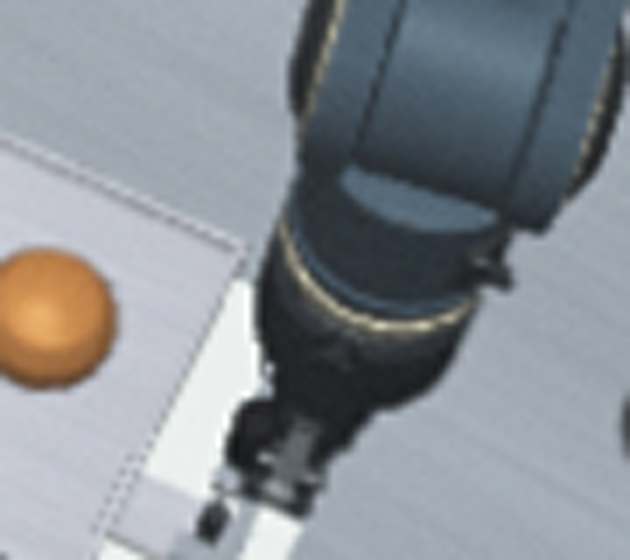

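View pics/t3.png

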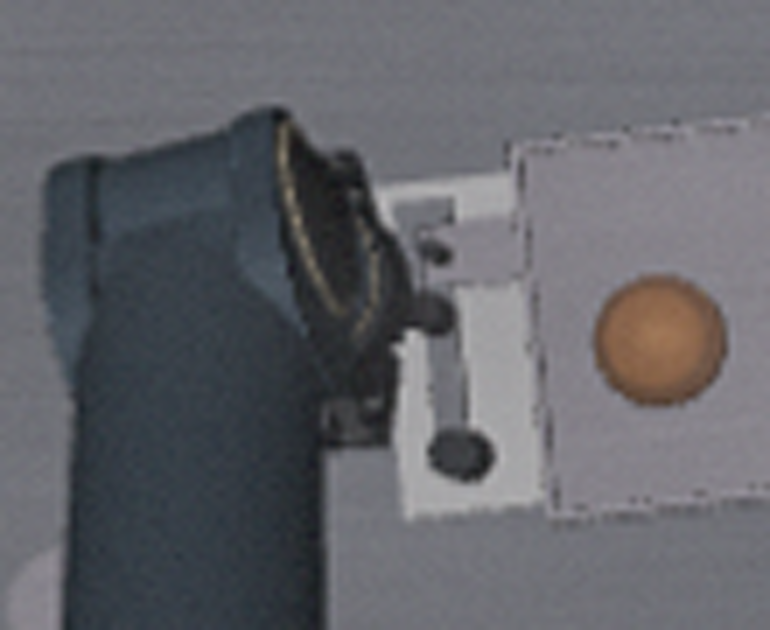

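The measured push is 10.7 N with no further motion. The top view shows the hook arm along the tray's x, with the hook round the stud near (437,250) in the crop. I'll retreat and go to the tongs.

Emit:
{"method": "carry_out", "body": {"deltas": [[0,0.5,0.2,0,0,0,0],[0,0.3,0.9,0,0,0,0],[0,0,0.9,0,0,0,0.3],[0,0,0.9,0,0,0,1],[-0.17,-0.95,0,0,0,0.95,1],[-0.17,-0.95,0,0,0,0.95,1],[-0.17,-0.95,0,0,0,0.95,1],[-0.17,-0.95,0,0,0,0.95,1],[-0.17,-0.95,0,0,0,0.95,1],[-0.17,-0.95,0,0,0,0.95,1],[-0.17,-0.95,0,0,0,0.95,1],[-0.17,-0.95,0,0,0,0.95,1]]}}

```text
clock: 6.7
tcp_pos: [518.4, -4.8, 167.8]
eef_rot: [-0.662, 0.662, 0.248, -0.249]
wrist_force: [0.4, -1.0, 0.3]
opening: 85.5
```

Emit:
{"method": "carry_out", "body": {"deltas": [[-0.17,-1,0,0,0,0.92,1],[-0.17,-1,0,0,0,0.92,1],[-0.17,-1,0,0,0,0.92,1],[-0.17,-1,0,0,0,0.92,1],[-0.17,-1,0,0,0,0.92,1],[-0.17,-1,0,0,0,0.92,1],[-0.17,-1,0,0,0,0.92,1],[-0.17,-1,0,0,0,0.92,1],[-0.17,-1,0,0,0,0.92,1],[0,0,-0.8,0,0,0,1],[0,0,-0.8,0,0,0,1],[0,0,0,0,0,0,1]]}}

```text
clock: 8.2
tcp_pos: [455.7, -362.1, 101.5]
eef_rot: [0.548, -0.544, -0.449, 0.451]
wrist_force: [-0.8, 1.0, 1.4]
opening: 85.2
```

```bash
cat > ov.py <<'E'
from h import *
import sys
from scipy.spatial.transform import Rotation as Ro
def R_(s): q=np.array(s["eef_rot"]);return Ro.from_quat(q[[1,2,3,0]]).as_matrix()
E
python3 - <<'E'
from ov import *
s=sensors.state();M=R_(s);p=s["tcp_pos"];print(p,np.degrees(np.arctan2(M[1,0],M[0,0]))/57.2958,M[2],s["joint_positions"])
a=cams.grab_frame("scene");b=cams.grab_frame("top");pickle.dump((a,b),open("f2.pkl","wb"))
print(proj(a,p),proj(b,p))
for q in(p+M[:,0]*50,p-M[:,0]*50):print(proj(a,q-M[:,1]*13))
crop(a,150,110,120,95,6,"s4.png");crop(b,320,170,100,110,5.4,"t4.png");crop(b,125,150,160,90,5,"t4b.png")
E
```

```text
[ 455.67339278 -362.11734273  101.50818062] 1.3782373171734994 [ 0.00161589 -0.99998096  0.00595632] [ 0.35669997  0.4772831   0.31957574  1.89386508 -0.19949746  0.80746357
  2.16058782]
[[209.94949097 146.30861419]] [[366.05215262 232.71514294]]
[[220.39246588 152.79456717]]
[[199.00259743 134.6865353 ]]
```

View pics/s4.png

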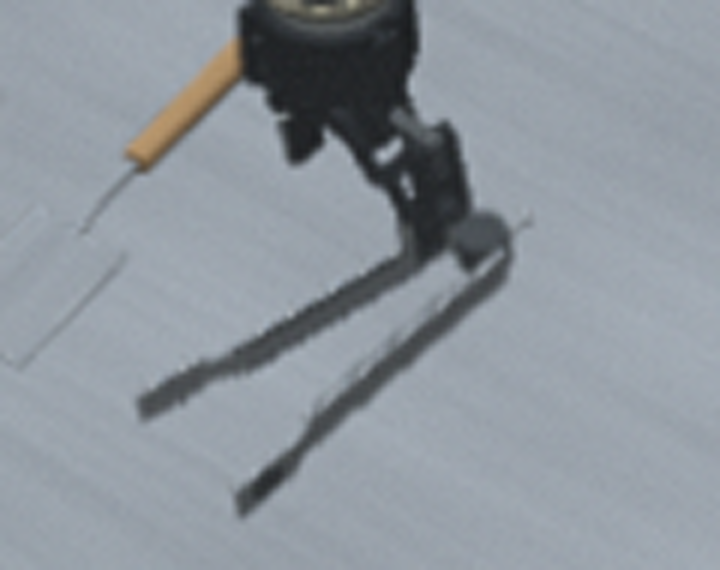

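View pics/t4.png

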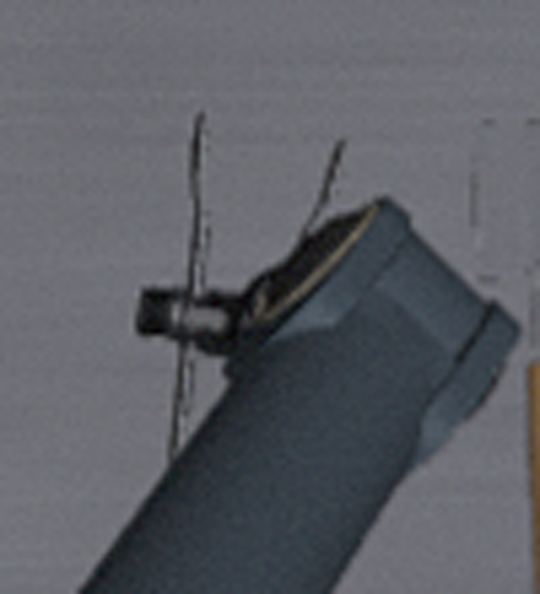

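View pics/t4b.png

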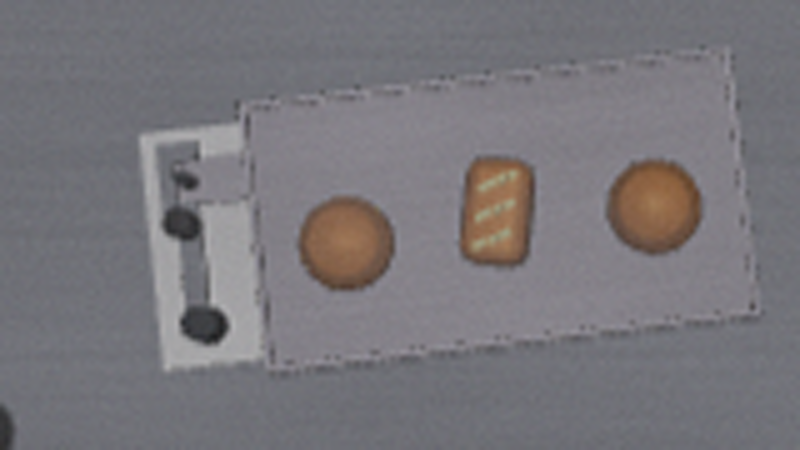

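The fresh top crop shows the hook closed round the stud at (183,178), with the bread unmoved. In the scene crop the finger tips, at (428,245) and (300,160), straddle the tongs as predicted. Next I'll descend and squeeze partway.

Emit:
{"method": "carry_out", "body": {"deltas": [[0,0,-0.86,0,0,0,1],[0,0,-0.86,0,0,0,1],[0,0,-0.86,0,0,0,1],[0,0,0,0,0,0,1],[0,0,0,0,0,0,0.64],[0,0,0,0,0,0,0.6],[0,0,0,0,0,0,0.55],[0,0,0,0,0,0,0.55],[0,0,0,0,0,0,0.55]], "squeeze": 40}}

```text
clock: 9.43
tcp_pos: [459.4, -364.6, 3.1]
eef_rot: [-0.544, 0.548, 0.45, -0.449]
wrist_force: [-1.3, 0.2, 8.8]
opening: 47.6
```

Run:
```python
from ov import *
s=sensors.state();print(s["tcp_pos"],s["wrist_force"],s["opening"])
a=cams.grab_frame("scene");b=cams.grab_frame("top");s=sensors.state();print(s["tcp_pos"],s["wrist_force"],s["opening"])
crop(a,150,110,120,95,6,"s5.png");crop(b,320,170,100,110,5.4,"t5.png")
```

```text
[ 459.40474837 -364.55519421    3.09900106] [-1.3025318   0.16143267  8.804514  ] 47.5515465506934
[ 459.40056607 -364.52979412    3.0916573 ] [-1.09155841 -0.06750696  8.50571049] 46.742435700673475
```

View pics/s5.png

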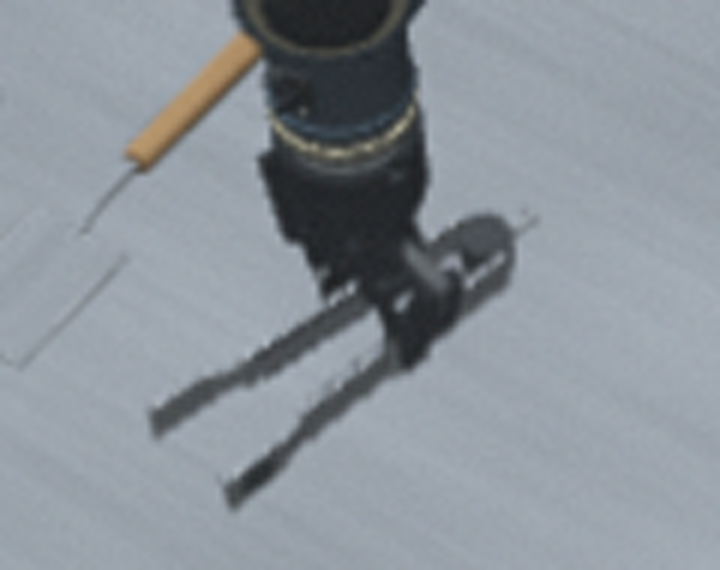

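View pics/t5.png

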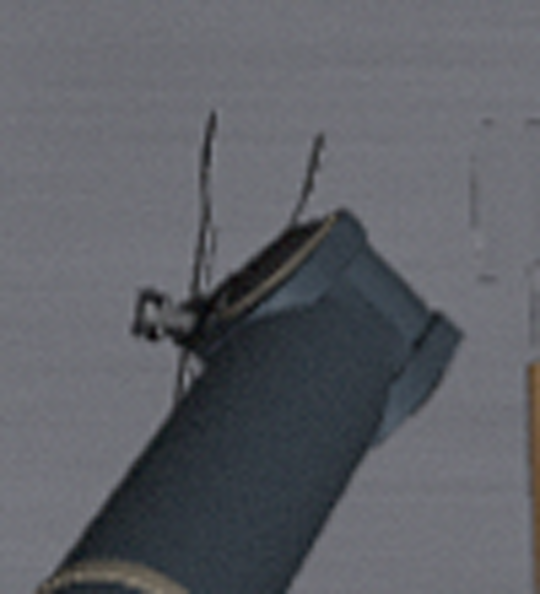

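The jaws have closed in and the gap is now about 58 mm. The 8.8 N upward force means the finger tips just touch the counter, so the grasp is as low as it can go. I'll lift and check.

Emit:
{"method": "carry_out", "body": {"deltas": [[0,0,0.3,0,0,0,0.54],[0,0,0.5,0,0,0,0.54],[0,0,0.9,0,0,0,0.54],[0,0,0.9,0,0,0,0.54],[0,0,0,0,0,0,0.54]]}}

```text
clock: 10.15
tcp_pos: [459.5, -364.4, 108.4]
eef_rot: [-0.543, 0.548, 0.451, -0.449]
wrist_force: [0.4, -0.6, -2.4]
opening: 46.0
```

Run:
```python
from ov import *
a=cams.grab_frame("scene");b=cams.grab_frame("top");s=sensors.state();print(s["tcp_pos"],s["wrist_force"],s["opening"])
pickle.dump((a,b),open("f3.pkl","wb"))
crop(a,150,110,120,95,6,"s6.png");crop(b,320,150,100,110,5.4,"t6.png")
```

```text
[ 457.65034962 -362.64677367  104.91808451] [ 0.29101304  1.28952791 -1.99721632] 45.88701791522004
```

View pics/s6.png

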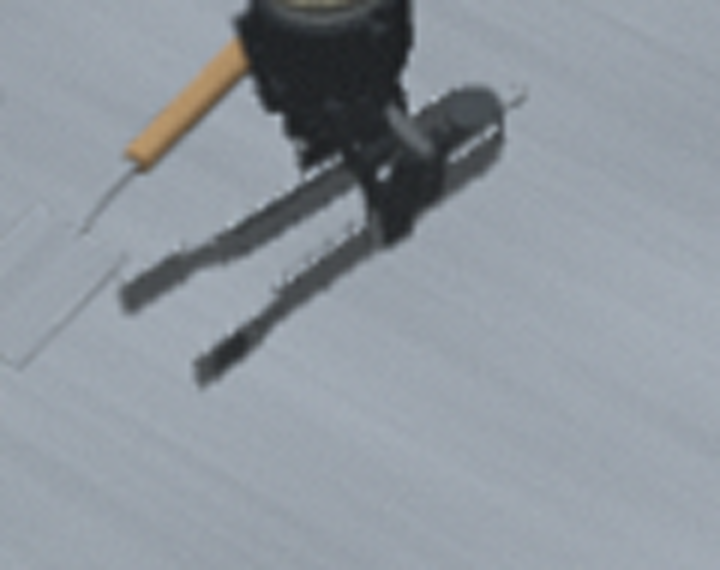

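View pics/t6.png

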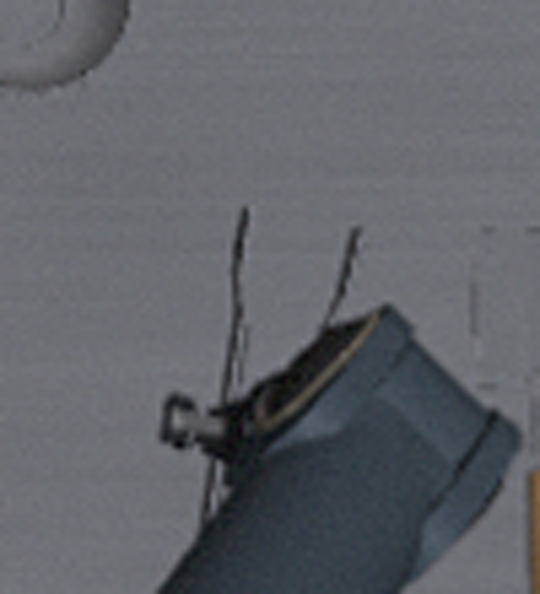

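```bash
cat > roll.py <<'E'
from ov import *
a,b=pickle.load(open("f2.pkl","rb"))
from scipy.optimize import minimize
def mask(f,px,thr=35):
    J=f["frame"].astype(int);m=((J[...,2]-J[...,0])>thr).astype(np.uint8)
    m=cv2.morphologyEx(m,cv2.MORPH_CLOSE,np.ones((5,5),np.uint8))
    n,l,st,c=cv2.connectedComponentsWithStats(m);i=l[px[1],px[0]];assert i>0
    print(st[i],c[i]);return (l==i)
def hull(f,p):
    X=[[sx*l,sy*w,z] for sx in(-1,1) for sy in(-1,1) for (l,w,z) in((33,16,24),(28,21,24),(33,16,52),(28,21,52),(28,16,57),(31,19,20))]
    X=np.array(X,float);c,s=np.cos(p[2]),np.sin(p[2])
    return proj(f,np.c_[X[:,0]*c-X[:,1]*s+p[0],X[:,0]*s+X[:,1]*c+p[1],X[:,2]]).astype(np.float32)
def iou(f,m,p):
    h=cv2.convexHull(hull(f,p))[:,0];k=8;o=np.floor(h.min(0)).astype(int)-12;sz=50
    M=np.zeros((sz*k,sz*k),np.uint8);cv2.fillPoly(M,[np.round((h-o+.5)*k-.5).astype(np.int32)],1)
    g=np.kron(m[o[1]:o[1]+sz,o[0]:o[0]+sz],np.ones((k,k)))
    return (M*g).sum()/np.maximum(M,g).sum()
if __name__=="__main__":
  ma=mask(a,(304,254));mb=mask(b,(224,194),20)
  for nm,fs in(("scene",[(a,ma)]),("top",[(b,mb)]),("both",[(a,ma),(b,mb)])):
    best=None
    for y0 in(-.3,-.1,.1,.3):
        P=np.array([[583,65,y0*50],[590,65,y0*50],[583,72,y0*50],[583,65,y0*50+6]])
        r=minimize(lambda p:-sum(iou(f,m,[p[0],p[1],p[2]/50]) for f,m in fs),P[0],method="Nelder-Mead",options=dict(initial_simplex=P))
        if best is None or r.fun<best.fun:best=r
    print(nm,best.x[:2],best.x[2]/50,best.fun)
E
python3 roll.py
python3 - <<'E'
from ov import *
a,b=pickle.load(open("f3.pkl","rb"))
A=lambda u,v:(150+(u+.5)/6-.5,110+(v+.5)/6-.5)
B=lambda u,v:(320+(u+.5)/5.4-.5,150+(v+.5)/5.4-.5)
L=tri(a,A(197,362),b,B(245,210));R=tri(a,A(123,289),b,B(357,230));print(L,R)
Z=129
h=onz(a,A(472,107),Z);l=onz(a,A(197,362),Z);r=onz(a,A(123,289),Z);print(h,l,r,np.linalg.norm((l+r)/2-h))
print(onz(b,B(245,210),Z),onz(b,B(357,230),Z))
E
```

```text
[294 245  22  23 311] [304.14790997 256.25723473]
[217 182  15  21 266] [223.92105263 191.92857143]
scene [577.95979852  64.29480884] 0.07571944122329866 -0.7653749759012917
top [583.85159117  64.9845087 ] -0.09030196305792927 -0.8527776386314683
both [582.79033923  64.6294173 ] -0.062312924761192434 -1.6043653774163014
(array([ 585.75455345, -357.42122809,  127.44641277]), np.float64(3.105150999170352)) (array([ 573.68613598, -416.36773574,  129.74242938]), np.float64(0.6455378983149126))
[ 380.90511541 -346.12084987  129.        ] [ 587.22677519 -357.95162319  129.        ] [ 573.44818944 -417.14491477  129.        ] 203.68971506209684
[ 584.72445088 -355.81823494  129.        ] [ 573.56633985 -416.25892102  129.        ]
```

Run:
```python
from roll import *
ims=[]
for yaw in(-.12,0.08):
    row=[]
    for f,o in((a,(285,237)),(b,(205,173))):
        k=10;im=cv2.resize(f["frame"][o[1]:o[1]+38,o[0]:o[0]+38],None,fx=k,fy=k,interpolation=cv2.INTER_CUBIC)
        if f is b: im=np.clip(im*1.4,0,255).astype(np.uint8)
        p=(583,64.6,yaw)
        h=cv2.convexHull(hull(f,p))[:,0];cv2.polylines(im,[np.round((h-o+.5)*k).astype(np.int32)],True,(255,0,0),1)
        c,s=np.cos(yaw),np.sin(yaw)
        for y in(-16,16):
            g=proj(f,[[p[0]+l*c-y*s,p[1]+l*s+y*c,57] for l in(-28,28)]);g=np.round((g-o+.5)*k).astype(int);cv2.line(im,tuple(map(int,g[0])),tuple(map(int,g[1])),(0,255,0),1)
        row.append(im)
    ims.append(np.hstack(row))
cv2.imwrite("pics/ov.png",cv2.resize(np.vstack(ims),None,fx=.78,fy=.78))
```

```text
(no output)
```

View pics/ov.png

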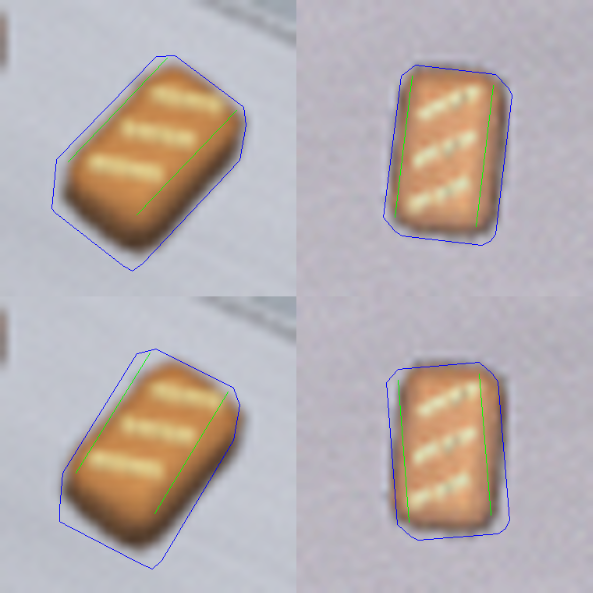

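Emit:
{"method": "carry_out", "body": {"deltas": [[0.04,0.4,0.1,0,0,0.1,0.54],[0.04,0.8,0.1,0,0,0.1,0.54],[0.045,1,0,0,0,0.1,0.54],[0.045,1,0,0,0,0.1,0.54],[0.045,1,0,0,0,0.1,0.54],[0.045,1,0,0,0,0.1,0.54],[0.045,1,0,0,0,0.1,0.54],[0.045,1,0,0,0,0.1,0.54],[0.045,1,0,0,0,0.1,0.54],[0.045,1,0,0,0,0.1,0.54],[0.045,0.8,0,0,0,0.1,0.54],[0.045,0.5,0,0,0,0.1,0.54]]}}

```text
clock: 11.75
tcp_pos: [477.6, 59.5, 111.5]
eef_rot: [0.523, -0.522, -0.476, 0.477]
wrist_force: [-0.0, 0.6, -0.7]
opening: 46.3
```

Emit:
{"method": "carry_out", "body": {"deltas": [[0,0.3,0,0,0,0,0.54],[0,0.17,0,0,0,0,0.54],[0,0,0,0,0,0,0.54]]}}

```text
clock: 12.12
tcp_pos: [478.8, 75.5, 112.1]
eef_rot: [-0.524, 0.524, 0.475, -0.475]
wrist_force: [-0.2, -0.2, -1.2]
opening: 45.6
```

Run:
```python
from ov import *
a=cams.grab_frame("scene");b=cams.grab_frame("top");s=sensors.state();M=R_(s);print(s["tcp_pos"],np.arctan2(M[1,0],M[0,0])-np.pi/2,M[2],s["wrist_force"],s["opening"])
pickle.dump((a,b),open("f4.pkl","wb"))
crop(a,260,170,120,100,6,"s7.png");crop(b,180,150,100,110,5.4,"t7.png")
```

```text
[478.83942997  74.87369997 112.11678965] -0.09796125890701601 [-4.14429961e-04 -9.99999908e-01  1.09683593e-04] [ 0.8538937   0.13333231 -1.21243296] 46.03169398696761
```

View pics/s7.png

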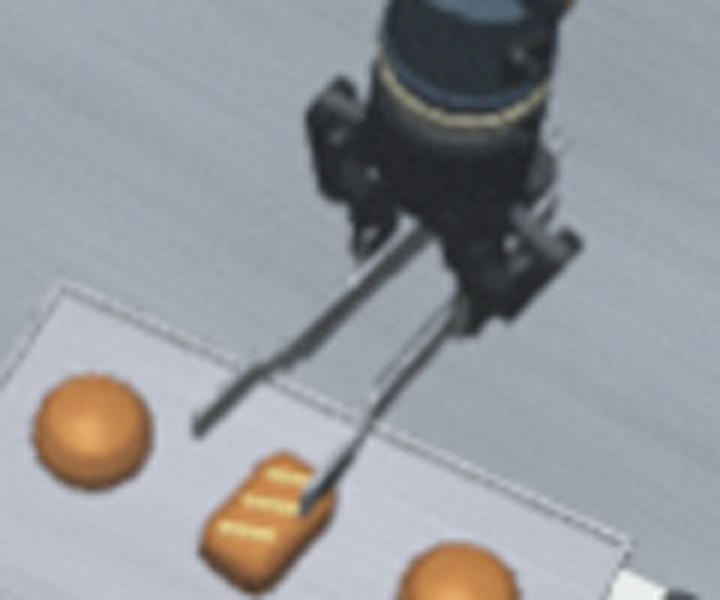

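View pics/t7.png

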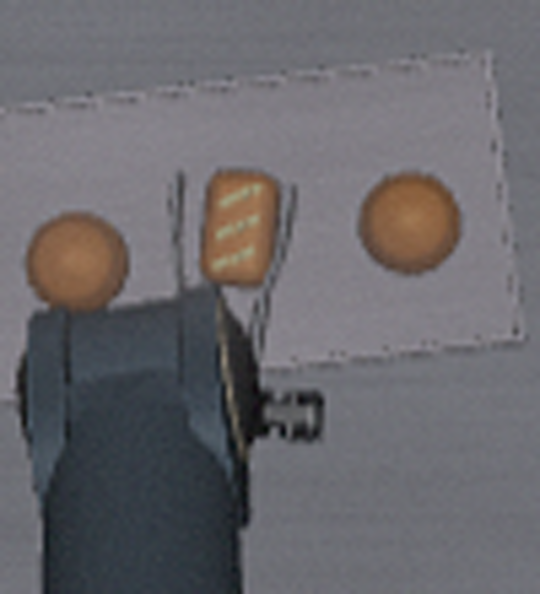

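```bash
python3 - <<'E'
from ov import *
a,b=pickle.load(open("f4.pkl","rb"))
A=lambda u,v:(260+(u+.5)/6-.5,170+(v+.5)/6-.5)
B=lambda u,v:(180+(u+.5)/5.4-.5,150+(v+.5)/5.4-.5)
for Z in(137,):
    for n,f,g,l,r in(("sc",a,A,(308,500),(196,425)),("top",b,B,(182,173),(293,186))):
        l=onz(f,g(*l),Z);r=onz(f,g(*r),Z);m=(l+r)/2;print(n,l,r,m,"jaw",m-20*np.array([.995,-.1,0]))
print(tri(a,A(308,500),b,B(182,173)),tri(a,A(196,425),b,B(293,186)))
c=sum(1 for _ in[0])
E
python3 - <<'E'
import pickle,sys
sys.path.insert(0,".")
from roll import *
a,b=pickle.load(open("f2.pkl","rb"))
for f,px,t in((a,(304,254),35),(b,(224,194),20)):
    m=mask(f,px,t);q=np.argwhere(m)[:,::-1].mean(0);print("roll c",onz(f,q,39))
E
```

```text
sc [608.2630768   96.38368721 137.        ] [604.81122402  35.57896616 137.        ] [606.53715041  65.98132669 137.        ] jaw [586.63715041  67.98132669 137.        ]
top [605.87343573  86.88906744 137.        ] [598.61102811  27.17797378 137.        ] [602.24223192  57.03352061 137.        ] jaw [582.34223192  59.03352061 137.        ]
(array([605.24853554,  91.11308562, 127.07105484]), np.float64(7.160635216695365)) (array([599.02809125,  29.97985684, 122.97109625]), np.float64(4.233537342315573))
[294 245  22  23 311] [304.14790997 256.25723473]
roll c [580.61897707  64.89682674  39.        ]
[217 182  15  21 266] [223.92105263 191.92857143]
roll c [584.42136899  64.61358686  39.        ]
```

Emit:
{"method": "carry_out", "body": {"deltas": [[0,0,-0.5,0,0,0,0.55],[0,0,-0.6,0,0,0,0.55],[0,0,0,0,0,0,0.55]]}}

```text
clock: 12.6
tcp_pos: [477.6, 74.7, 67.0]
eef_rot: [0.524, -0.523, -0.474, 0.476]
wrist_force: [0.2, -0.1, -1.8]
opening: 47.0
```

Run:
```python
from ov import *
a=cams.grab_frame("scene");b=cams.grab_frame("top");s=sensors.state();M=R_(s);print(s["tcp_pos"],s["wrist_force"],s["opening"])
pickle.dump((a,b),open("f5.pkl","wb"))
crop(a,275,220,70,60,10,"s8.png");crop(b,195,165,60,60,10,"t8.png")
```

```text
[479.19476082  75.31490747  68.54550928] [ 0.0599974  -0.64532855 -0.91453706] 47.12397419600919
```

View pics/s8.png

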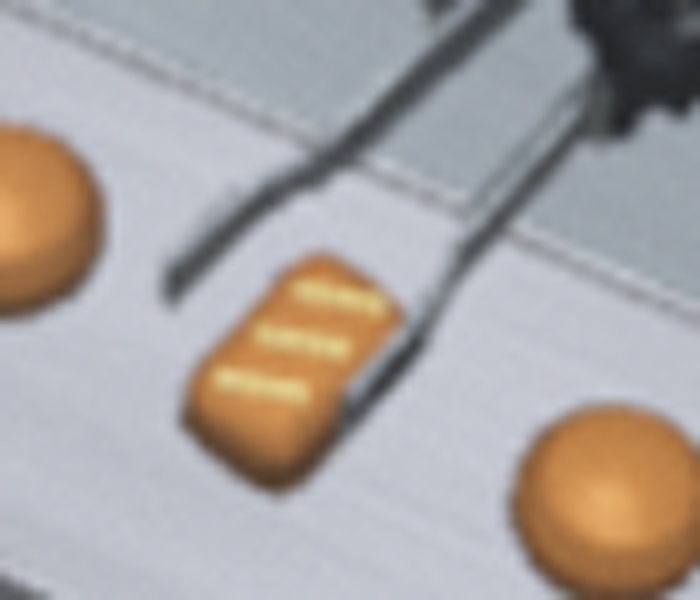

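View pics/t8.png

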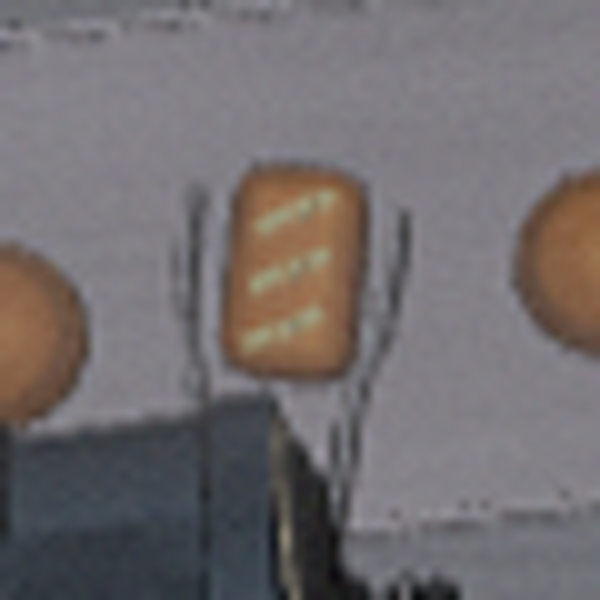

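Run:
```python
from ov import *
a,b=pickle.load(open("f5.pkl","rb"))
A=lambda u,v:(275+(u+.5)/10-.5,220+(v+.5)/10-.5)
B=lambda u,v:(195+(u+.5)/10-.5,165+(v+.5)/10-.5)
for Z in(85,93,):
    for n,f,g,l,r in(("sc",a,A,(350,388),(172,268)),("top",b,B,(197,188),(405,208))):
        l=onz(f,g(*l),Z);r=onz(f,g(*r),Z);m=(l+r)/2;print(n,l,r,m,"jaw",m-20*np.array([.995,-.1,0]))
print(tri(a,A(350,388),b,B(197,188)),tri(a,A(172,268),b,B(405,208)))
# predicted final: top-edge tips at z=56, from kinematics w/ offset
for n,f,o in(("sc",a,(275,220)),("top",b,(195,165))):
    print(n,[(np.round((proj(f,[x,y,z])-o+.5)*10-.5)).tolist() for x,y,z in((604,94,93),(604,94,55),(598,35,93),(598,35,55))])
```

```text
sc [599.25473835  90.83800916  85.        ] [595.83398315  30.71836863  85.        ] [597.54436075  60.77818889  85.        ] jaw [577.64436075  62.77818889  85.        ]
top [606.33593603  89.64066456  85.        ] [600.05014589  27.14190314  85.        ] [603.19304096  58.39128385  85.        ] jaw [583.29304096  60.39128385  85.        ]
sc [603.02998476  92.54938428  93.        ] [599.63073467  32.80769508  93.        ] [601.33035972  62.67853968  93.        ] jaw [581.43035972  64.67853968  93.        ]
top [605.49015047  88.79040358  93.        ] [599.2366049   26.61224559  93.        ] [602.36337769  57.70132459  93.        ] jaw [582.46337769  59.70132459  93.        ]
(array([604.36863428,  90.70881986,  93.44587097]), np.float64(4.476509194368452)) (array([598.47962686,  29.21143023,  87.85369904]), np.float64(5.192109842145835))
sc [[[353.0, 393.0]], [[343.0, 456.0]], [[182.0, 268.0]], [[176.0, 332.0]]]
top [[[180.0, 193.0]], [[193.0, 206.0]], [[377.0, 212.0]], [[386.0, 225.0]]]
```

Emit:
{"method": "carry_out", "body": {"deltas": [[0,0.06,0,0,0,0,0.56],[0,0,-0.25,0,0,0,0.56],[0,0,-0.25,0,0,0,0.56],[0,0,0,0,0,0,0.56]]}}

```text
clock: 13.2
tcp_pos: [478.0, 78.1, 47.1]
eef_rot: [0.524, -0.523, -0.475, 0.476]
wrist_force: [-0.6, 0.1, -1.3]
opening: 47.8
```

Run:
```python
from ov import *
a=cams.grab_frame("scene");b=cams.grab_frame("top");s=sensors.state();print(s["tcp_pos"],s["wrist_force"],s["opening"])
pickle.dump((a,b),open("f5.pkl","wb"))
crop(a,275,220,70,60,10,"s9.png");crop(b,195,165,60,60,10,"t9.png")
```

```text
[478.72798986  78.21257816  47.83791304] [-0.29442028 -0.19441677 -1.23891051] 48.28094954717884
```

View pics/s9.png

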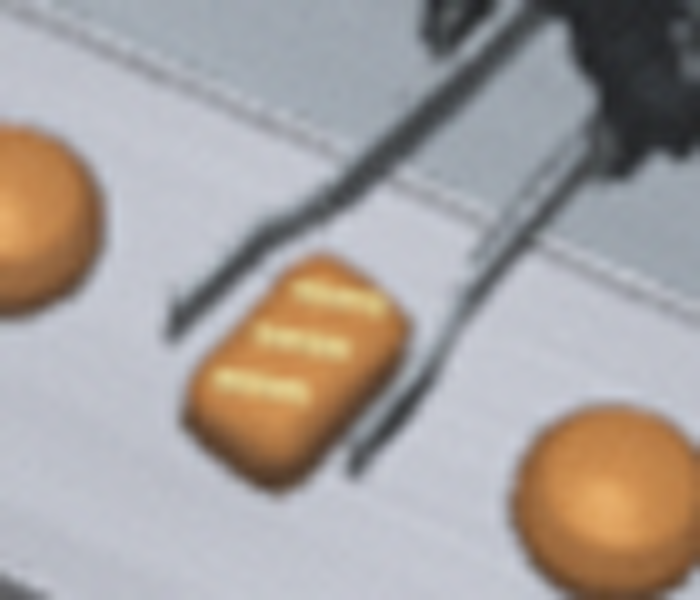

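View pics/t9.png

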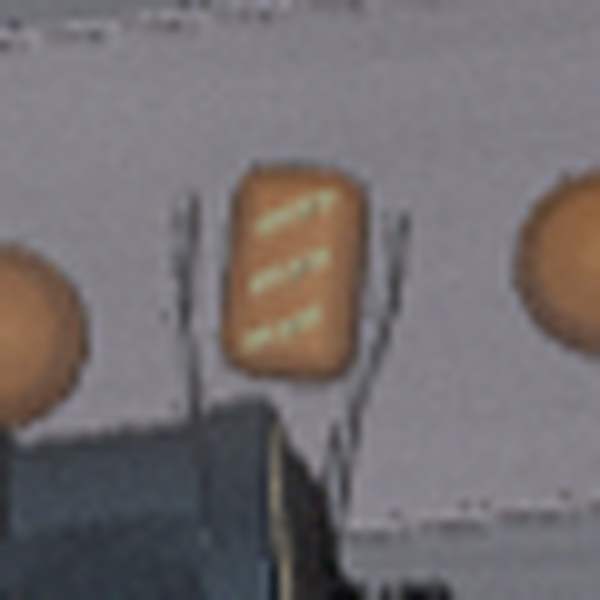

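Both views show the roll between the jaws with clear gaps on both sides: the scene-crop tips are at (172,330) and (355,465), the top-crop tips at (190,200) and (400,215). I'll lower the last bit and squeeze.

Emit:
{"method": "carry_out", "body": {"deltas": [[0,0,-0.2,0,0,0,0.56],[0,0,-0.17,0,0,0,0.56],[0,0,0,0,0,0,0.56]]}}

```text
clock: 13.68
tcp_pos: [478.3, 78.2, 32.6]
eef_rot: [0.524, -0.523, -0.475, 0.476]
wrist_force: [0.6, 0.3, -0.8]
opening: 47.5
```

Emit:
{"method": "carry_out", "body": {"deltas": [[0,0,0,0,0,0,0.5],[0,0,0,0,0,0,0.45],[0,0,0,0,0,0,0.4],[0,0,0,0,0,0,0.35],[0,0,0,0,0,0,0.3],[0,0,0,0,0,0,0.3]], "squeeze": 40}}

```text
clock: 14.42
tcp_pos: [479.0, 78.3, 33.4]
eef_rot: [-0.523, 0.524, 0.475, -0.475]
wrist_force: [0.1, 0.5, -1.0]
opening: 42.1
```

Run:
```python
from ov import *
a=cams.grab_frame("scene");b=cams.grab_frame("top");s=sensors.state();print(s["tcp_pos"],s["wrist_force"],s["moment"],s["opening"])
crop(a,275,220,70,60,10,"s10.png");crop(b,195,165,60,60,10,"t10.png")
```

```text
[478.90755555  78.28593065  33.36154655] [-0.0844862   0.23799065 -1.42326754] [-0.05679506 -0.01128493 -0.01449178] 42.615511567254885
```

View pics/s10.png

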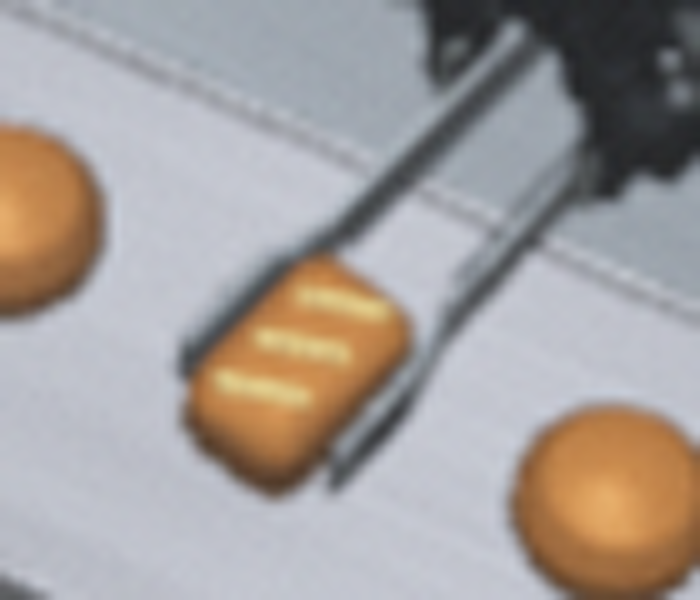

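View pics/t10.png

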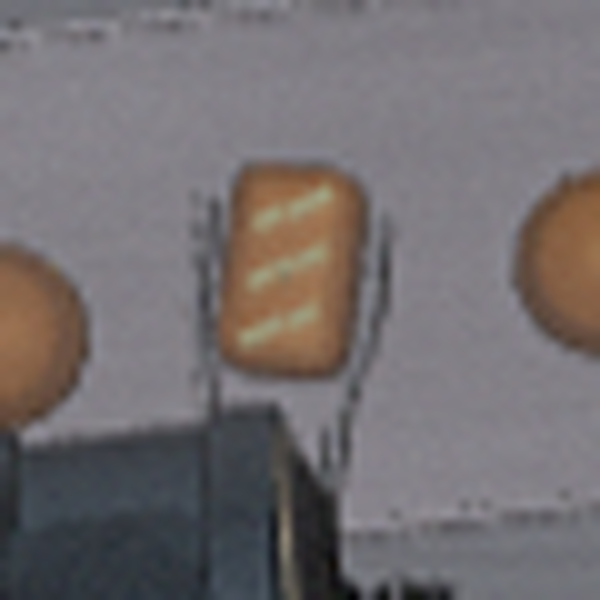

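Emit:
{"method": "carry_out", "body": {"deltas": [[0,0,0,0,0,0,0.2],[0,0,0,0,0,0,0.2],[0,0,0,0,0,0,0.2],[0,0,0,0,0,0,0.2],[0,0,0,0,0,0,0.2]], "squeeze": 45}}

```text
clock: 15.15
tcp_pos: [479.0, 78.3, 33.4]
eef_rot: [-0.524, 0.524, 0.475, -0.475]
wrist_force: [0.4, -0.6, -0.8]
opening: 41.9
```

Run:
```python
from ov import *
a=cams.grab_frame("scene");b=cams.grab_frame("top");s=sensors.state();print(s["tcp_pos"],s["wrist_force"],s["moment"],s["opening"])
crop(a,275,220,70,60,10,"s11.png");crop(b,195,165,60,60,10,"t11.png")
```

```text
[478.94732848  78.32660939  33.35736088] [-0.18904736  0.10438125 -1.27342016] [-0.00436349 -0.14975067  0.03536097] 42.19119669833622
```

View pics/s11.png

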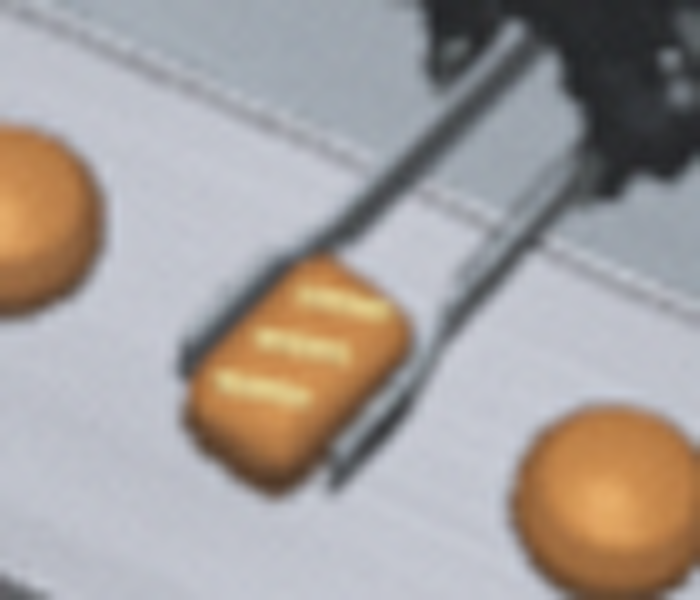

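View pics/t11.png

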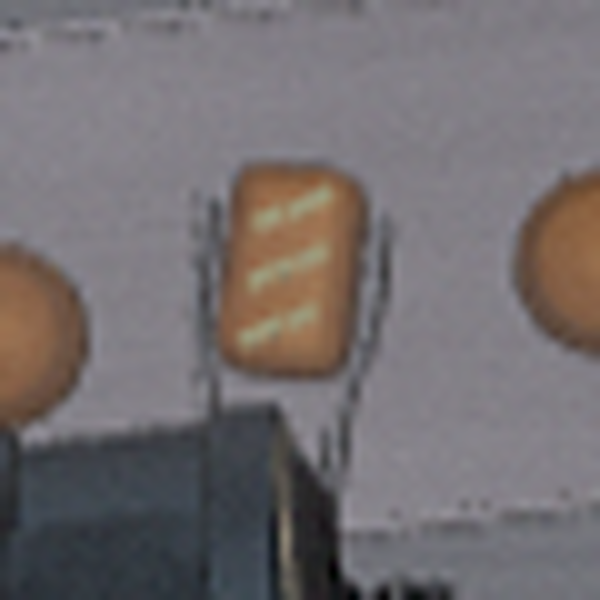

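Emit:
{"method": "carry_out", "body": {"deltas": [[0,0,0.1,0,0,0,0.2],[0,0,0.15,0,0,0,0.2],[0,0,0.25,0,0,0,0.2],[0,0,0,0,0,0,0.2]], "squeeze": 60}}

```text
clock: 15.75
tcp_pos: [479.6, 78.5, 54.4]
eef_rot: [-0.523, 0.524, 0.476, -0.475]
wrist_force: [-0.5, -0.0, -1.5]
opening: 41.7
```

Run:
```python
from ov import *
a=cams.grab_frame("scene");b=cams.grab_frame("top");s=sensors.state();print(s["tcp_pos"],s["wrist_force"],s["moment"],s["opening"])
crop(a,275,220,70,60,10,"s12.png");crop(b,195,165,60,60,10,"t12.png")
```

```text
[478.95188452  78.37062825  53.62094959] [-0.46367883 -1.17699274 -1.51739123] [-0.01154022  0.08321932  0.01249172] 41.61303594583657
```

View pics/s12.png

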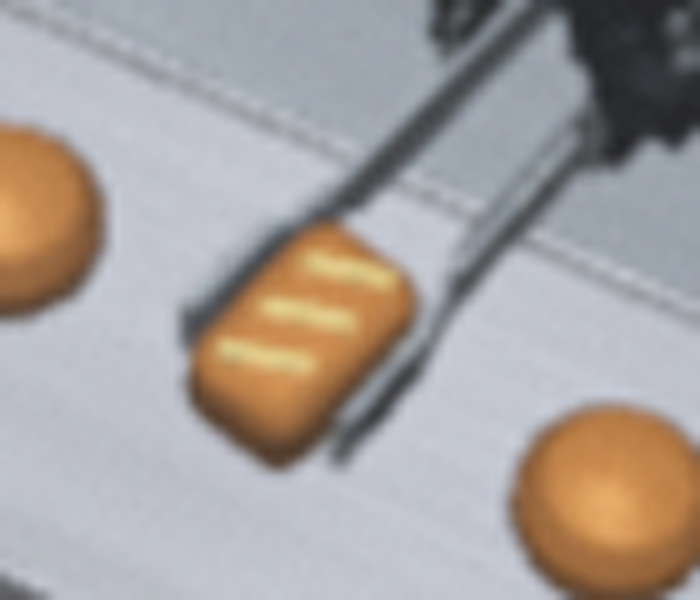

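View pics/t12.png

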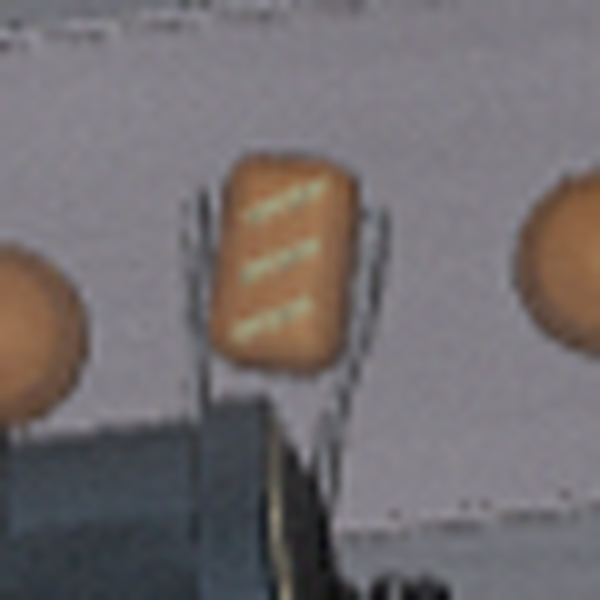

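The roll came up with the jaws: its stripes moved up about 3 px in the scene view. I'll lift to full height.

Emit:
{"method": "carry_out", "body": {"deltas": [[0,0,0.2,0,0,0,0.2],[0,0,0.4,0,0,0,0.2],[0,0,0.5,0,0,0,0.2],[0,0,0.5,0,0,0,0.2],[0,0,0.5,0,0,0,0.2],[0,0,0.5,0,0,0,0.2],[0,0,0.3,0,0,0,0.2],[0,0,0.1,0,0,0,0.2],[0,0,0,0,0,0,0.2],[0,0,0,0,0,0,0.2],[0,0,0,0,0,0,0.2]]}}

```text
clock: 17.23
tcp_pos: [478.5, 78.2, 172.7]
eef_rot: [0.524, -0.523, -0.475, 0.476]
wrist_force: [-0.1, -0.3, -1.5]
opening: 41.0
```

Run:
```python
from ov import *
a=cams.grab_frame("scene");b=cams.grab_frame("top");s=sensors.state();print(s["tcp_pos"],s["wrist_force"],s["moment"],s["opening"])
pickle.dump((a,b),open("f6.pkl","wb"))
crop(a,240,190,140,105,5.5,"s13.png");crop(b,125,140,160,100,5,"t13.png")
```

```text
[478.63236219  78.23730057 172.90674713] [ 0.02542599 -0.13115616 -1.46655182] [0.0054864  0.01007131 0.03314474] 41.75040457542325
```

View pics/s13.png

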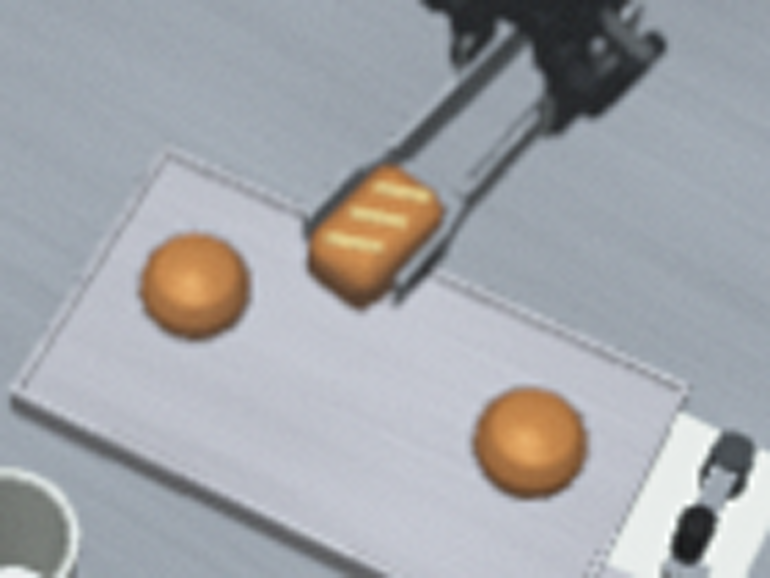

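View pics/t13.png

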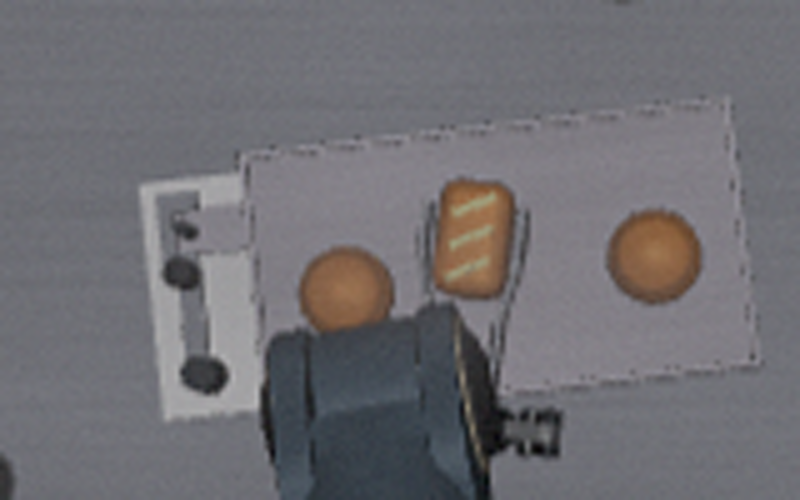

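Emit:
{"method": "carry_out", "body": {"deltas": [[0,0,0,0,0,0,0.2],[0,0,0,0,0,0,0.2],[0,0,0,0,0,0,0.2],[0,0,0,0,0,0,0.2],[0,0,0,0,0,0,0.2],[0,0,0,0,0,0,0.2],[0,0,0,0,0,0,0.2],[0,0,0,0,0,0,0.2]]}}

```text
clock: 18.32
tcp_pos: [478.9, 78.3, 173.3]
eef_rot: [0.524, -0.523, -0.475, 0.475]
wrist_force: [-0.7, -0.4, -1.3]
opening: 41.3
```

Run:
```python
from ov import *
def cen(f,box,t):
    x,y,w,h=box;J=f["frame"][y:y+h,x:x+w].astype(int);m=((J[...,2]-J[...,0])>t).astype(np.uint8)
    m=cv2.morphologyEx(m,cv2.MORPH_CLOSE,np.ones((3,3),np.uint8));n,l,st,c=cv2.connectedComponentsWithStats(m)
    i=1+st[1:,4].argmax();return c[i]+[x,y],st[i,4]
a0,b0=pickle.load(open("f6.pkl","rb"));a=cams.grab_frame("scene");b=cams.grab_frame("top")
for A,B in((a0,b0),(a,b)):
    p=cen(A,(292,216,34,34),35);q=cen(B,(208,172,24,32),25);print(p,q,tri(A,p[0],B,q[0]))
a1,b1=pickle.load(open("f2.pkl","rb"))
for box in((262,228,26,26),(322,256,28,28)): print(cen(a1,box,35),cen(a,box,35))
s=sensors.state();print(s["clock"],s["opening"],s["wrist_force"])
```

```text
(array([307.32614555, 231.73315364]), np.int32(371)) (array([219.13311688, 187.12337662]), np.int32(308)) (array([584.7992558 ,  65.82759611, 184.61539659]), np.float64(1.1702376681240876))
(array([307.2425876, 231.7115903]), np.int32(371)) (array([219.1038961 , 187.04545455]), np.int32(308)) (array([585.02559838,  65.79259773, 185.00407866]), np.float64(0.9882978127494977))
(array([274.88256228, 241.36298932]), np.int32(281)) (array([274.88256228, 241.36298932]), np.int32(281))
(array([335.87540984, 269.88852459]), np.int32(305)) (array([335.86184211, 269.85855263]), np.int32(304))
18.425 41.62929614466791 [-0.90841178 -0.44699237 -2.00869379]
```

The roll's centre is at z ≈ 185 mm, against ≈ 39–45 mm on the tray, and it held steady over a second. The buns haven't moved and the hook is closed, so I'm handing it in.

```bash
python3 -c "
from cell import bot,sensors
print(bot.job_done());print(sensors.state()['opening'])"
```

```text
the job is handed in; nothing more can be done
None
the job is handed in; nothing more can be done
```

I closed the hook latch, then picked up the roll with the tongs, and handed the job in with the tongs still holding it over the tray. The clock stood at about 18.4 s of the 61 s allowed.

**Last checks**
- **Hook:** I pushed the knob with shut fingers until it stopped moving at about 10.7 N. Later top views show the hook round the stud with its arm along the tray.
- **Roll:** its centre is at z ≈ 185 mm, up from about 39–45 mm on the tray, so it was lifted about 140 mm. It shifted less than 0.5 mm over one second of holding, and I kept a 60 N squeeze on.
- **Buns:** their pixel positions were unchanged from before the lift. I saw no contact with the other kitchen things, but I did not measure them.

**What disagreed**
- **Cameras:** the two views differed by up to about 9 mm in y on the raised tongs. I took a middle value and checked both pictures again just above the roll before lowering.
- **Gripper opening:** it stopped at about 41.5–42 mm on the roll, not the stated 40 mm. The test lift and the final hold showed the grip was firm anyway.

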